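# Present the notched sample plate to the code reader

## Task

Two thick glass sample plates stand on edge in the small rack: one is plain, the other has a frosted end with a small notch cut out of its top corner and a yellow code label on one face. Take the notched plate by its clear part, lift it out and hold it label up in front of the code reader on the bench: the label about 13 cm above the green dot on the pad, its printed face slanting up at 45 degrees so that it squarely faces the reader's lens. Finish while still holding it there motionless, the frosted end free of the fingers; leave the plain plate in its slot, do not touch the reader and do not disturb the beaker, cup and vial.

Things in the scene. Friction and masses are not known exactly. Their poses are not given: they have to be found in the camera images.
- plate_center (a point): centre of the notched plate: clear glass slab 120 x 8 x 50 mm (long, thick, high), 0.11 kg, on edge in a slot, its foot 6 mm above the bench. Axes: x along it to the frosted end, y out of the label face, z to its upper edge. White frosted part x = +25 to +60 mm, its upper outer corner cut away (notch 12 x 12 mm); x = -60 to +25 mm is clear: hold it there. Brown disc in it
- plate_label (a point): centre of the yellow code label (26 mm square, dark dots) on the plate's label face, at (+42.5, +4, -5) mm from the plate's centre in its axes; axes as for the plate, so y is the way the label faces. Seen with the label face towards you and the notch at the top, the frosted end is on your left
- plain_center (a point): centre of the plain plate, 120 x 8 x 50 mm, 0.12 kg: clear all over, no notch, no frosting, a blue-grey sample disc; it stands in the other slot; leave it there
- rack: fixed rack, aluminium base 150 x 120 x 6 mm with two parallel slots between blue rails; origin at the centre of its underside, x along the slots. Slots at y = +35 and -35 mm, 10 mm wide, 123 mm long, floor at z = 6 mm, tops of rails at z = 20 mm, so the upper 36 mm of a plate stand free
- reader: fixed code reader; origin on the bench under the centre of its flat black pad (130 x 130 x 4 mm, green ring and dot). x points from pad to the steel post (22 mm thick, 300 mm tall, at x = 215 mm, grey foot x = 150 to 260 mm), y to the left. A white head on the post, 64 mm wide, looks down at 45 degrees over the pad; its lens is at x = 140, y = 0, z = 270 mm
- reader_spot (a point): the point where the label is to be held: 130 mm straight above the reader's origin. Its x axis points from the spot to the lens (45 degrees upward, away from the robot), which is the way the label must face; its y axis is the reader's y
- beaker: glass beaker, 53 mm across, 70 mm tall, standing loose on the bench; origin at the centre of its underside; not to be disturbed
- cup: aluminium sample cup, 52 mm across, 22 mm tall, loose; origin at the centre of its underside; not to be disturbed
- vial: glass vial with black cap, 27 mm across, 66 mm tall, loose; origin at the centre of its underside; not to be disturbed
Mind the look-alikes: they are no part of the job. Leave any pink look-alike of the part that bears plate_center alone.

How it is judged:
By the outcome, as a careful person would: the job done as asked, in the order asked, and still so for the second after the job is handed in, while the arm keeps its last pose, push and grip.
It also fails if it takes over 35 s, if anything falls off the work surface, if the arm or the gripper's body presses on something with over 40 N, if the wrist force passes 120 N, or if a joint passes its speed limit or range.

## Robot

A 7-joint arm with a two-finger parallel gripper is mounted at the origin on a cart in front of the work surface, level with it; the furniture and walls round the work are solid. World frame = base frame: x ahead of the robot, y to its left, z up, the work surface at z = 0. Lengths are in m, angles in rad, forces in N, time in s.
With the tool pointing down it reaches from about 0.4 to 0.85 m from the base axis. Payload 4.4 kg.
Tool frame: the origin (TCP) lies at the very end of the fingers, on their centre line; the grasp point (between the pads) lies 19 mm behind it (arm.pinch_z is the distance from the TCP to the grasp point, in m); z points along the fingers, y is the line along which they close (so a half turn about z gives the same grasp; the last joint's range is limited). The gripper opens to 94 mm and grips with 3 to 60 N. Pads are 16 mm wide; open, the fingers measure 119 mm over their backs; the gripper's body (75 mm by 177 mm) begins 78 mm behind the grasp point.
Start: joints at [1.051, 0.628, 0.038, 1.517, -0.027, 0.996, -0.02], TCP at [0.285, -0.584, 0.205] pointing down, gripper open.
Joint ranges: [-3.06, 3.06], [-0.37, 2.12], [-1.25, 1.32], [0.18, 2.47], [-1.1, 4.24], [0.23, 1.98], [-2.94, 2.94]. Speed limits (rad/s): [2.57, 2.57, 3.14, 3.14, 3.14, 3.14, 3.14].

## Interface

Orientations are given as a 3x3 rotation matrix whose columns are the frame's x, y, z axes.
In Python, from bench import observe, eyes, job, arm gives the robot as it stands.
- The arm moves only by the shell command python3 -m handwheel 'ROWS' [FORCE]. ROWS is a JSON object of lists of equal length, an entry for each row: "jaw": the closure, from 0 (fully open) to 1 (shut); "travel": the shift along the world's x, y, z in cm, a list of three; "spin": the turn about the world's z in degrees. In form: {"jaw": [jaw, ...], "travel": [[dx, dy, dz], ...], "spin": [spin, ...]}. A call has 1 to 10 rows; each row is the pose to reach, as a shift and turn from the pose commanded when the call began; what a row does not reach only later rows make up. A row lasts 1/12 s, in which the tool goes at most 41.7 mm and 7.16 degrees, less where a joint would pass 70% of its speed; a pose out of reach is approached as far as the arm can. A call with a gripper value outside its range is refused whole. The fingers move at their own pace and stop on an object; FORCE is the grip in N (left out, the last holds). Time passes only in rows, so rows that repeat a pose let the fingers close. It gives the time, the measured TCP pose, the force and the opening at its end, in the units of the state.
- observe(): the state, without advancing time (a new reading comes with each control period).
- eyes.snapshot(name): name is "scene" or "top" or "wrist"; returns the picture (384x512x3 uint8, blue, green, red); there is no depth.
- eyes.camera_model(name): a dict with "K" (3x3 intrinsics, pixels), "distortion" ([k1, k2, p1, p2, k3] as OpenCV has them; the pictures are not rectified), "world_from_camera" (4x4, takes a point from camera to world coordinates). Camera axes: x right, y up, looking along -z (the intrinsics and any distortion apply to the point x, -y, -z); pixel columns grow to the right and rows downward; lengths in m; the calibration is good to about 2 mm. A picture is of the moment at which its call begins: read the wrist's pose just before it. camera_model takes no time and is no camera call; for the wrist camera it gives the pose at the moment of the call.
- job.job_done(): hands the job in, once; it reports no verdict.
Trained networks look in the newest picture that a camera, given by its name, has taken for a name from the list of things; names that differ only in an ending like _2 or _b are one class to them, and where a whole thing is asked for, a point or a joint stands for the part that bears it (a point fixed in the world has none). Each returns a list of dicts, best first, with "p" (0 to 1); they miss things now and then, are a little off and sometimes report something else, mostly with a low value. They report only what shows in the picture. A call takes as long as a camera call. They do not tell look-alikes from the thing itself.
- eyes.look_for(camera, label): "at" ([row, column] in pixels, amid what is visible of it).
- eyes.regions_of(camera, label): "mask" (384x512 bool, what is visible of it) and "at" ([row, column] in pixels, amid what is visible of it).
The state is a dict: "t": time; "qpos": joint angles; "joint_vel": joint speeds; "effort": joint torques, N m; "tcp_pos": TCP position; "tool_rot": TCP orientation; "wrist_force": force on the tool from outside, world axes, zero at the start; "torque": the same for the moment, N m; "grip_width": finger opening in m.
Only numpy, scipy, OpenCV 4.12 (cv2) and the standard library are available. Lean on these libraries where they do the work, as an engineer would, in place of code of your own. Each camera call takes 0.05 s, during which the arm holds its last target. There are 200 camera calls.

## Working session

There is one attempt and no reset: what is moved stays moved. The work goes in short steps, Python scripts to look and compute and a shell command to move; the robot and the scene stay as the last step left them, time stands still between calls to the robot, and variables do not carry over. Pictures are saved under pics/ and viewed, on a budget of 10 in all, crops included, one or two more only if the job needs it, and the job is handed in when it is done.

```bash
python3 - <<'E'
import cv2
a=cv2.imread("pics/scene0.png")[100:320,150:420]; cv2.imwrite("pics/scene0c.png",cv2.resize(a,None,fx=2.9,fy=2.7,interpolation=cv2.INTER_CUBIC))
a=cv2.imread("pics/top0.png"); cv2.imwrite("pics/top0c.png",cv2.resize(a[90:330,70:390],None,fx=2.5,fy=2.5,interpolation=cv2.INTER_CUBIC))
E
```

```text
(no output)
```

View pics/scene0c.png

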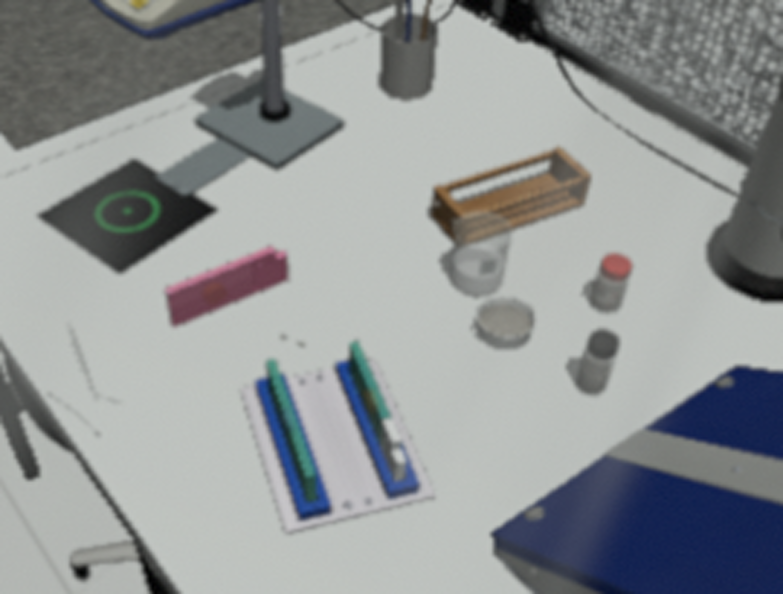

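View pics/top0c.png

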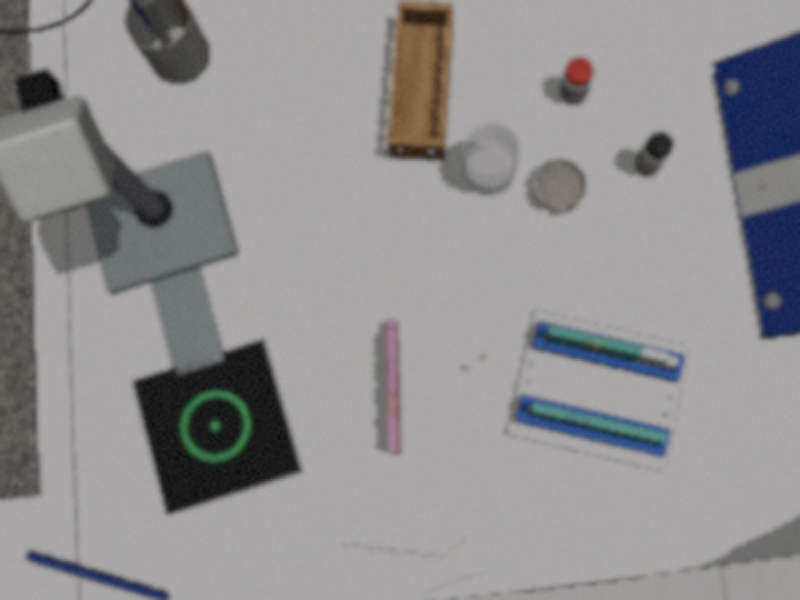

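The top view shows the notched plate in the rack's upper slot (px row 229, col 314), with its white frosted end to the right. The plain plate is at (260,311). A pink look-alike stands at (246,228), and the pad dot is at about (260,156) with the post up-left of it. I'd choose (229,314), because it has the white end and yellow label. Next I'll measure it.

```bash
cat > h.py <<'E'
import numpy as np, cv2
from bench import observe, eyes, job, arm
def ray(c,rc,m=None):
    m=m or eyes.camera_model(c); K=np.array(m["K"]);T=np.array(m["world_from_camera"])
    u=cv2.undistortPoints(np.array([[[rc[1],rc[0]]]],float),K,np.array(m["distortion"]))[0,0]
    return T[:3,3], T[:3,:3]@np.array([u[0],-u[1],-1.])
def at_z(c,rc,z,m=None):
    o,d=ray(c,rc,m); return o+d*(z-o[2])/d[2]
def proj(c,P,m=None):
    m=m or eyes.camera_model(c); T=np.array(m["world_from_camera"])
    p=(np.atleast_2d(P)-T[:3,3])@T[:3,:3]; p=p*[1,-1,-1]
    q=cv2.projectPoints(p,np.zeros(3),np.zeros(3),np.array(m["K"]),np.array(m["distortion"]))[0][:,0]
    return q[:,::-1]
E
python3 - <<'E'
from h import *
f=lambda x,y:(y/2.5+90,x/2.5+70)
g=lambda x,y:(y/2.7+100,x/2.9+150)
R=lambda p:np.round(p,3)
print("pad dot",R(at_z("top",f(215,426),.004)),R(at_z("scene",g(127,211),.004)))
pc=[at_z("top",f(*p),.004) for p in [(263,341),(300,470),(168,512),(134,381)]]
print("pad",R(pc),R(np.mean(pc,0)),[R(np.linalg.norm(pc[i]-pc[i-1])) for i in range(4)])
d=(pc[0]+pc[3]-pc[1]-pc[2])[:2]; e=(pc[3]+pc[2]-pc[0]-pc[1])[:2]
print("yaw",np.degrees(np.arctan2(d[1],d[0])),np.degrees(np.arctan2(e[1],e[0]))-90)
rc=[at_z("top",f(*p),.006) for p in [(532,310),(690,348),(662,470),(505,435)]]
print("rack",R(rc),R(np.mean(rc,0)),[R(np.linalg.norm(rc[i]-rc[i-1])) for i in range(4)])
d=(rc[1]+rc[2]-rc[0]-rc[3])[:2]; print("yaw",np.degrees(np.arctan2(d[1],d[0])))
for n,a,b in [("notched",(543,330),(680,363)),("plain",(530,402),(667,438))]:
    A=at_z("top",f(*a),.056);B=at_z("top",f(*b),.056);print(n,R(A),R(B),R((A+B)/2),R(np.linalg.norm(A-B)),np.degrees(np.arctan2(*(B-A)[1::-1])))
for n,rcp,z in [("beaker",(151,265),.035),("cup",(161,296),.011),("vial",(148,331),.033),("redvial",(90+80/2.5,70+577/2.5),.033),("pinkA",f(393,322),.056),("pinkB",f(393,453),.05),("wood1",f(390,157),.03),("foot",f(237,252),.01),("foot2",f(113,292),.01),("bluebox",f(740,150),.05),("bluebox2",f(770,338),.05)]:
    print(n,R(at_z("top",rcp,z)))
print(observe()["t"])
E
```

```text
pad dot [0.508 0.244 0.004] [0.509 0.24  0.004]
pad [[0.582 0.194 0.004]
 [0.459 0.168 0.004]
 [0.434 0.292 0.004]
 [0.557 0.317 0.004]] [0.508 0.243 0.004] [np.float64(0.126), np.float64(0.125), np.float64(0.126), np.float64(0.126)]
yaw 11.678744849031458 11.380996626639046
rack [[ 0.583 -0.061  0.006]
 [ 0.53  -0.204  0.006]
 [ 0.422 -0.16   0.006]
 [ 0.47  -0.021  0.006]] [ 0.501 -0.112  0.006] [np.float64(0.12), np.float64(0.152), np.float64(0.117), np.float64(0.147)]
yaw -109.65582705141624
notched [ 0.555 -0.063  0.056] [ 0.512 -0.18   0.056] [ 0.534 -0.122  0.056] 0.124 -110.21420452616832
plain [ 0.493 -0.044  0.056] [ 0.449 -0.158  0.056] [ 0.471 -0.101  0.056] 0.123 -111.2911937444925
beaker [ 0.733 -0.036  0.035]
cup [ 0.708 -0.109  0.011]
vial [ 0.724 -0.194  0.033]
redvial [ 0.798 -0.131  0.033]
pinkA [0.577 0.068 0.056]
pinkB [0.463 0.08  0.05 ]
wood1 [0.741 0.057 0.03 ]
foot [0.669 0.212 0.01 ]
foot2 [0.643 0.332 0.01 ]
bluebox [ 0.705 -0.271  0.05 ]
bluebox2 [ 0.526 -0.266  0.05 ]
0.9
```

Pixel reprojection agrees with the given sizes: pad sides 126 mm, rack 150×119 mm, plates about 123 mm. The results:

- **Notched plate:** centre (0.534, −0.123), label facing azimuth −20°.
- **Reader:** origin (0.508, 0.243), yaw 11.5°.

**What could be mistaken for it:**
- the plain plate (260,311)
- the pink plate (246,228)
- my choice, the plate with the white end (229,314)

I'll move above it and check close up.

```bash
python3 -m handwheel '{"jaw":[0.3,0.6,0.6,0.6,0.6,0.6,0.6,0.6,0.6],"travel":[[1,3.5,1.5],[2,7,3],[3,10.5,4],[4,14,5],[5,17.5,6],[6,21,7],[7,25,7],[8,28,7],[8,28,7]],"spin":[5,11,17,23,29,35,40,44,44]}' 30
```

```text
t: 1.65
tcp_pos: [0.3675, -0.2974, 0.2763]
tool_rot: [[0.331, 0.944, 0.002], [0.944, -0.331, 0.003], [0.003, 0.001, -1.0]]
wrist_force: [-1.4, -0.2, -0.5]
grip_width: 0.0389
```

```bash
python3 -m handwheel '{"jaw":[0.6,0.6,0.6,0.6,0.6,0.6,0.6,0.6,0.6],"travel":[[2.5,3,-1],[5,6,-2],[7.5,9,-4],[10,12,-6],[12.5,15,-8],[15,17,-9],[17,18.5,-10],[17,18.5,-10],[17,18.5,-10]],"spin":[0,0,0,0,0,0,0,0,0]}'; python3 - <<'E'
from h import *
s=observe(); print(np.round(s["tcp_pos"],4),np.round(s["tool_rot"],3).tolist(),s["t"],s["grip_width"],np.round(s["qpos"],2))
m=eyes.camera_model("wrist"); im=eyes.snapshot("wrist"); cv2.imwrite("pics/w1.png",im)
import pickle; pickle.dump(m,open("w1.pkl","wb")); print(np.round(m["world_from_camera"],3).tolist())
for l in ["plate_label","plate_center"]: print(l,[(np.round(d["at"]).tolist(),round(d["p"],2)) for d in eyes.look_for("wrist",l)])
c=np.array([.534,-.123,.031]);x=np.array([-.345,-.938,0]);y=np.array([.938,-.345,0]);z=np.array([0,0,1])
for n,o in [("x-60 top",(-.06,0,.025)),("x25 top",(.025,0,.025)),("x48 top",(.048,0,.025)),("label",(.0425,.004,-.005))]:
    print(n,np.round(proj("wrist",c+o[0]*x+o[1]*y+o[2]*z,m)))
print("tcp",proj("wrist",s["tcp_pos"],m))
E
```

```text
t: 2.4
tcp_pos: [0.5354, -0.1183, 0.1746]
tool_rot: [[0.34, 0.94, -0.001], [0.94, -0.34, 0.0], [-0.0, -0.001, -1.0]]
wrist_force: [-0.5, -0.1, -1.3]
grip_width: 0.0375
[ 0.5354 -0.1183  0.1746] [[0.34, 0.94, -0.001], [0.94, -0.34, 0.0], [-0.0, -0.001, -1.0]] 2.4 0.03751415455362152 [ 0.32  0.53 -0.23  1.83  0.16  0.8  -0.34]
[[0.94, 0.331, 0.078, 0.559], [-0.34, 0.916, 0.213, -0.058], [-0.001, -0.227, 0.974, 0.354], [0.0, 0.0, 0.0, 1.0]]
plate_label [([188.0, 254.0], 0.87), ([16.0, 173.0], 0.7)]
plate_center [([16.0, 173.0], 0.73), ([182.0, 257.0], 0.65)]
x-60 top [[138. 252.]]
x25 top [[217. 252.]]
x48 top [[237. 252.]]
label [[224. 255.]]
tcp [[228.49912699 251.02138725]]
```

View pics/w1.png

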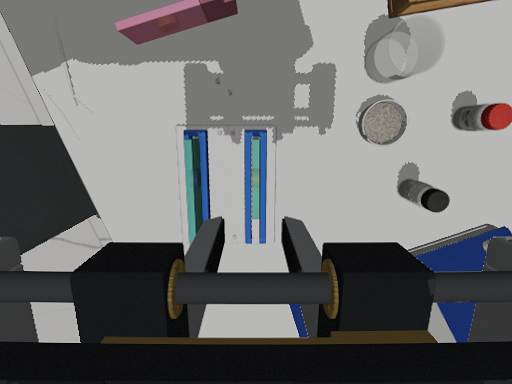

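The wrist picture shows the notched plate between the open fingers, teal at rows 137–218 and white end at 218–243. It sits near column 256, a few pixels right of the predicted 252. I'll measure that offset numerically.

```bash
python3 - <<'E'
import cv2,pickle
from h import *
m=pickle.load(open("w1.pkl","rb")); im=cv2.imread("pics/w1.png")
for r in (145,165,180,200,212,230): print(r,[tuple(map(int,im[r,c])) for c in range(244,268,1)])
T=lambda r,c:np.round(at_z("wrist",(r,c),.056,m),4)
hs=cv2.cvtColor(im,cv2.COLOR_BGR2HSV)
mk=cv2.inRange(hs,(70,40,80),(98,255,255)); mk[:,:235]=0;mk[:,275:]=0;mk[:125]=0
ys,xs=np.where(mk); print(ys.min(),ys.max(),xs.mean(),[ (r,xs[ys==r].min(),xs[ys==r].max()) for r in range(138,218,15) if (ys==r).any()])
cv2.imwrite("pics/w1c.png",cv2.resize(im[120:250,170:300],None,fx=4.5,fy=4.5,interpolation=cv2.INTER_CUBIC))
for r,c in [(138,256),(218,256),(180,256)]: print(T(r,c))
E
```

```text
145 [(139, 119, 112), (157, 87, 42), (163, 91, 45), (164, 94, 48), (163, 93, 48), (167, 96, 49), (153, 77, 31), (126, 115, 120), (139, 154, 101), (148, 162, 96), (149, 162, 99), (150, 164, 100), (149, 163, 99), (150, 164, 100), (157, 171, 107), (92, 107, 58), (139, 73, 31), (167, 94, 49), (164, 95, 48), (163, 93, 47), (163, 92, 46), (164, 91, 43), (137, 87, 57), (180, 182, 183)]
165 [(147, 136, 131), (156, 92, 57), (163, 93, 45), (164, 94, 48), (164, 93, 48), (165, 94, 47), (153, 78, 33), (96, 74, 77), (133, 149, 90), (151, 164, 100), (151, 164, 101), (150, 164, 100), (151, 166, 102), (151, 164, 101), (159, 174, 108), (83, 95, 51), (133, 67, 29), (163, 91, 46), (164, 94, 48), (164, 93, 48), (163, 92, 47), (159, 84, 37), (139, 113, 100), (180, 182, 183)]
180 [(147, 140, 136), (152, 91, 59), (163, 92, 45), (163, 93, 47), (164, 95, 50), (165, 95, 48), (153, 78, 31), (109, 103, 118), (123, 149, 122), (134, 160, 125), (134, 160, 126), (135, 159, 126), (135, 160, 127), (135, 160, 127), (142, 168, 135), (69, 88, 66), (137, 69, 31), (165, 93, 47), (164, 94, 48), (164, 93, 49), (164, 92, 47),
[... 757 characters left out ...]
66, 94, 48), (146, 69, 21), (180, 181, 184), (185, 187, 188)]
230 [(166, 171, 173), (148, 101, 85), (162, 89, 42), (165, 95, 49), (165, 94, 50), (166, 95, 50), (151, 80, 34), (105, 88, 85), (177, 181, 182), (186, 188, 188), (184, 185, 186), (184, 185, 185), (183, 185, 185), (185, 186, 187), (189, 192, 194), (101, 97, 99), (153, 82, 37), (166, 95, 50), (165, 95, 50), (164, 93, 48), (166, 93, 45), (141, 82, 49), (179, 181, 183), (184, 187, 188)]
139 218 255.4777777777778 [(153, np.int64(252), np.int64(259)), (168, np.int64(252), np.int64(259)), (198, np.int64(252), np.int64(259)), (213, np.int64(252), np.int64(259))]
[ 0.5581 -0.068   0.056 ]
[ 0.5292 -0.1486  0.056 ]
[ 0.5434 -0.1091  0.056 ]
```

View pics/w1c.png

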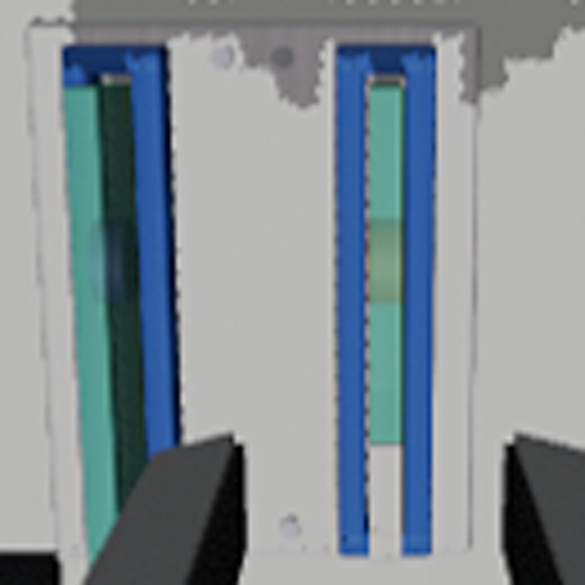

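The close crop confirms the choice: white end, brown disc, no pink. The plate's midline is about 3 mm on the +label side of the tool. I'll descend with that correction and check before closing.

```bash
python3 -m handwheel '{"jaw":[0.6,0.6,0.6,0.6,0.6,0.6,0.6],"travel":[[0.3,-0.1,-4],[0.3,-0.1,-8],[0.3,-0.1,-11],[0.3,-0.1,-13.5],[0.3,-0.1,-14.8],[0.3,-0.1,-14.8],[0.3,-0.1,-14.8]],"spin":[0,0,0,0,0,0,0]}'; python3 - <<'E'
from h import *
m=eyes.camera_model("wrist"); im=eyes.snapshot("wrist"); 
cv2.imwrite("pics/w2c.png",cv2.resize(im[60:260,190:320],None,fx=3,fy=3,interpolation=cv2.INTER_CUBIC))
E
```

```text
t: 3.13
tcp_pos: [0.5374, -0.1215, 0.0278]
tool_rot: [[0.344, 0.939, -0.001], [0.939, -0.344, -0.0], [-0.001, -0.0, -1.0]]
wrist_force: [-0.2, -0.2, 0.1]
grip_width: 0.0373
```

View pics/w2c.png

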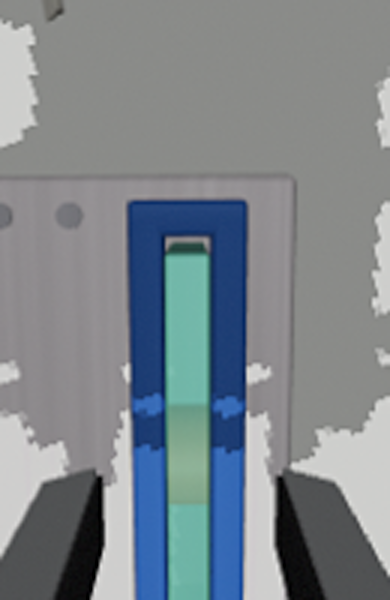

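Plate and fingers are centred within 0.6 mm (plate centre at crop col 187, finger gap centre at 190). I'll close and lift.

```bash
python3 -m handwheel '{"jaw":[0.6,1,1,1,1,1,1,1,1,1],"travel":[[0,0,-0.3],[0,0,-0.3],[0,0,-0.3],[0,0,-0.3],[0,0,-0.3],[0,0,0.7],[0,0,3],[0,0,6],[0,0,10],[0,0,14]],"spin":[0,0,0,0,0,0,0,0,0,0]}' 35
```

```text
t: 4.02
tcp_pos: [0.5369, -0.1199, 0.169]
tool_rot: [[0.342, 0.94, -0.002], [0.94, -0.342, 0.001], [-0.0, -0.002, -1.0]]
wrist_force: [0.8, -0.6, -0.8]
grip_width: 0.0077
```

The plate is held (width 7.7 mm). The rows offer no tilt, so I'll see what the arm does at the top edge of its reach.

```bash
python3 -m handwheel '{"jaw":[1,1,1,1,1,1,1,1,1,1],"travel":[[0,0,4],[0,0,8],[0,0,12],[0,0,16],[0,0,20],[0,0,24],[0,0,28],[0,0,32],[0,0,36],[0,0,40]],"spin":[0,0,0,0,0,0,0,0,0,0]}'; python3 -c "
from h import *;print(np.round(observe()['qpos'],2))"
```

```text
t: 4.85
tcp_pos: [0.5365, -0.1199, 0.5703]
tool_rot: [[0.342, 0.94, 0.0], [0.94, -0.342, -0.0], [-0.0, 0.001, -1.0]]
wrist_force: [1.4, 0.2, -1.5]
grip_width: 0.0079
[ 0.33  0.33 -0.27  1.04  0.09  1.79 -0.26]
```

```bash
python3 -m handwheel '{"jaw":[1,1,1,1,1,1,1,1],"travel":[[0,0,4],[0,0,8],[0,0,12],[0,0,16],[0,0,20],[0,0,24],[0,0,28],[0,0,32]],"spin":[0,0,0,0,0,0,0,0]}'; python3 -c "
from h import *;print(np.round(observe()['qpos'],2))"
```

```text
t: 5.52
tcp_pos: [0.5031, -0.1124, 0.6662]
tool_rot: [[0.341, 0.939, 0.043], [0.94, -0.341, -0.009], [0.006, 0.044, -0.999]]
wrist_force: [-0.1, -0.5, -2.2]
grip_width: 0.0076
[ 0.05  0.28  0.21  0.84 -0.06  1.98 -0.13]
```

```bash
python3 -m handwheel '{"jaw":[1,1,1,1],"travel":[[0,0,-4],[0,0,-8],[0,0,-8],[0,0,-8]],"spin":[0,0,0,0]}'; python3 -c "
from h import *;print(np.round(observe()['qpos'],2))"
```

```text
t: 5.85
tcp_pos: [0.5024, -0.1122, 0.5842]
tool_rot: [[0.341, 0.939, 0.037], [0.94, -0.341, -0.008], [0.005, 0.038, -0.999]]
wrist_force: [-1.0, 0.9, 1.2]
grip_width: 0.008
[ 0.03  0.23  0.2   1.14 -0.05  1.74 -0.14]
```

Useful: the commanded pose is re-based on what the arm reached, so tilt gained at the edge of reach persists. Before using this, I'll fit a kinematic model from the logged states to see which 45° hold poses the joint ranges allow.

```bash
cat > kin.py <<'E'
import numpy as np, itertools
from scipy.spatial.transform import Rotation as Ro
from scipy.optimize import least_squares
lo=np.array([-3.06,-.37,-1.25,.18,-1.1,.23,-2.94]);hi=np.array([3.06,2.12,1.32,2.47,4.24,1.98,2.94])
def fk(q,P,s):
    # P: base yaw, h, a, ea, b, eb, c, ec, tool yaw
    T=np.eye(4)
    def rot(ax,t):
        nonlocal T; M=np.eye(4);M[:3,:3]=Ro.from_euler(ax,t).as_matrix();T=T@M
    def tr(x,z):
        nonlocal T; M=np.eye(4);M[0,3]=x;M[2,3]=z;T=T@M
    rot('z',P[0]+s[0]*q[0]);tr(0,P[1]);rot('y',q[1]);rot('z',s[1]*q[2]);tr(P[3],P[2]);rot('y',q[3]);rot('z',s[2]*q[4]);tr(P[5],P[4]);rot('y',q[5]);tr(P[7],0);rot('z',s[3]*q[6]+P[8]);tr(0,P[6])
    return T
D=[([1.051,.629,.038,1.518,-.027,.996,-.02],[.285,-.584,.205],[[.899,.438,-.001],[.438,-.899,.002],[0,-.002,-1]]),
([.32,.53,-.23,1.83,.16,.8,-.34],[.5354,-.1183,.1746],[[.34,.94,-.001],[.94,-.34,0],[0,-.001,-1]]),
([.33,.33,-.27,1.04,.09,1.79,-.26],[.5365,-.1199,.5703],[[.342,.94,0],[.94,-.342,0],[0,.001,-1]]),
([.05,.28,.21,.84,-.06,1.98,-.13],[.5031,-.1124,.6662],[[.341,.939,.043],[.94,-.341,-.009],[.006,.044,-.999]]),
([.03,.23,.2,1.14,-.05,1.74,-.14],[.5024,-.1122,.5842],[[.341,.939,.037],[.94,-.341,-.008],[.005,.038,-.999]])]
def res(P,s):
    r=[]
    for q,p,R in D:
        T=fk(q,P,s); r+=list(T[:3,3]-p)+list((.3*Ro.from_matrix(T[:3,:3].T@np.array(R)).as_rotvec()))
    r+=list(.02*np.array([P[3],P[5],P[7]])); r+=[.02*(P[6]-.3)]
    return np.array(r)
if __name__=="__main__":
    out=[]
    for s in itertools.product([1,-1],repeat=4):
        b=min((least_squares(res,[y,.3,.5,0,.4,0,.3,0,t],args=(s,)) for y in (0,1.57,3.14,-1.57) for t in (0,1.57,3.14,-1.57)),key=lambda o:o.cost)
        out.append((b.cost,s,b.x))
    out.sort(key=lambda o:o[0])
    for o in out[:4]: print(o[0],o[1],np.round(o[2],3)); 
    print(np.round(res(out[0][2],out[0][1]),3))
E
python3 kin.py
```

```text
2.1240109242783724e-05 (-1, -1, -1, -1) [-0.048  0.321  0.566 -0.002  0.384  0.004  0.364  0.002  1.519]
0.007043664773028945 (-1, -1, 1, -1) [-0.048 -0.031  0.542  0.003  0.385  0.008 -0.015 -0.008  1.475]
0.011098777666139233 (-1, -1, -1, 1) [-4.800e-02  3.210e-01  5.660e-01 -2.000e-03  3.840e-01  4.000e-03
  3.640e-01  1.000e-03  1.875e+00]
0.011850715220747425 (-1, -1, 1, 1) [-0.048 -0.031  0.542  0.003  0.385  0.008 -0.015 -0.008  1.831]
[-0.002 -0.001 -0.001  0.    -0.     0.001  0.001  0.001  0.001  0.
 -0.     0.001  0.001 -0.    -0.    -0.002  0.001 -0.    -0.    -0.001
  0.001  0.001  0.002 -0.001  0.     0.003 -0.001 -0.001 -0.    -0.001
 -0.     0.     0.     0.001]
```

```bash
cat >> kin.py <<'E'
P0=np.array([-.048,.321,.566,-.002,.384,.004,.364,.002,1.519]);S0=(-1,-1,-1,-1)
F=lambda q:fk(q,P0,S0)
yaw=np.radians(11.5);rx=np.array([np.cos(yaw),np.sin(yaw),0]);ry=np.array([-np.sin(yaw),np.cos(yaw),0]);ez=np.array([0,0,1.])
spot=np.array([.508,.243,.13]); n=(rx+ez)/np.sqrt(2); LAB=np.array([-.0455,.004,-.001])
E
python3 - <<'E'
from kin import *
rng=np.random.default_rng(0); sols=[]
def r(q):
    T=F(q); return np.r_[T[:3,:3]@LAB+T[:3,3]-spot, .3*(T[:3,1]-n), .002*(q-(lo+hi)/2)/(hi-lo)]
up=(-rx+ez)/np.sqrt(2)
for k in range(150):
    o=least_squares(r,rng.uniform(lo,hi),bounds=(lo,hi)); e=np.abs(r(o.x)[:6]).max()
    if e<.004:
        T=F(o.x); tz=T[:3,2]; phi=np.degrees(np.arctan2(tz@ry,tz@-up)); sols.append((round(phi),round(e,4),np.round(o.x,2).tolist(),np.round(T[:3,3],3).tolist()))
seen=set()
for s in sorted(sols,key=lambda s:s[0]):
    k=(s[0]//6,tuple(np.round(np.array(s[2])/.6)))
    if k not in seen: seen.add(k); print(s)
E
```

```text
(-60, np.float64(0.0), [-1.19, 1.11, 0.2, 1.65, 0.92, 1.26, -2.03], [0.528, 0.27, 0.099])
(-4, np.float64(0.0), [-1.06, 0.69, 0.28, 2.47, 2.61, 0.69, 2.94], [0.499, 0.287, 0.124])
(47, np.float64(0.0), [0.24, 0.86, -0.31, 2.47, 4.24, 0.91, 2.74], [0.476, 0.269, 0.15])
(48, np.float64(0.0), [0.72, 1.28, -1.25, 2.47, 2.93, 0.43, -2.2], [0.476, 0.268, 0.151])
(100, np.float64(0.0), [0.53, 1.4, -0.64, 1.7, -0.73, 1.31, 1.8], [0.475, 0.229, 0.159])
```

```bash
python3 - <<'E'
from kin import *
rng=np.random.default_rng(1); up=(-rx+ez)/np.sqrt(2)
mid=(lo+hi)/2; 
for phi in list(range(-100,111,10)):
    f=np.radians(phi); tz=np.cos(f)*-up+np.sin(f)*ry; R=np.c_[np.cross(n,tz),n,tz]
    p=spot-R@LAB
    def r(q):
        T=F(q); return np.r_[T[:3,3]-p,.3*(T[:3,:3]-R).ravel(), .0005*(q-mid)/(hi-lo)]
    best={}
    for k in range(14):
        o=least_squares(r,rng.uniform(lo,hi),bounds=(lo,hi)); e=np.abs(r(o.x)[:12]).max()
        if e<.002:
            m=np.min(np.minimum(o.x-lo,hi-o.x)); key=round(o.x[4]/.5),round(o.x[0]/.5)
            if key not in best or best[key][0]<m: best[key]=(round(m,2),np.round(o.x,2).tolist())
    print(phi,np.round(np.degrees(np.arccos(-tz[2]))),sorted(best.values(),reverse=True)[:3])
E
```

```text
-100 97.0 [(np.float64(0.07), [-1.1, 1.55, 0.47, 1.01, 0.63, 1.91, -1.69])]
-90 90.0 [(np.float64(0.25), [-1.16, 1.44, 0.43, 1.17, 0.65, 1.73, -1.75])]
-80 83.0 [(np.float64(0.42), [-1.19, 1.34, 0.37, 1.33, 0.71, 1.56, -1.82])]
-70 76.0 [(np.float64(0.58), [-1.21, 1.22, 0.3, 1.49, 0.79, 1.4, -1.91])]
-60 69.0 [(np.float64(0.71), [-1.19, 1.11, 0.2, 1.65, 0.92, 1.27, -2.02])]
-50 63.0 [(np.float64(0.67), [-1.15, 1.0, 0.09, 1.8, 1.08, 1.16, -2.16])]
-40 57.0 [(np.float64(0.51), [-1.07, 0.91, -0.03, 1.96, 1.28, 1.08, -2.32])]
-30 52.0 [(np.float64(0.36), [-0.96, 0.83, -0.17, 2.11, 1.5, 1.03, -2.48]), (np.float64(0.0), [-1.73, 1.23, 1.21, 2.1, -0.85, 0.23, -0.26])]
-20 48.0 [(np.float64(0.21), [-0.83, 0.77, -0.3, 2.26, 1.75, 1.01, -2.64]), (np.float64(0.0), [-1.55, 0.93, 0.83, 2.28, 2.34, 0.23, 2.94])]
-10 46.0 [(np.float64(0.08), [-0.67, 0.73, -0.42, 2.39, 2.01, 1.01, -2.78]), (np.float64(0.0), [-1.27, 0.75, 0.49, 2.4, 2.49, 0.53, 2.94])]
0 45.0 []
10 46.0 []
20 48.0 []
30 52.0 []
40 57.0 []
50 63.0 [(np.float64(0.0), [0.74, 1.31, -1.25, 2.44, 2.95, 0.36, -2.18]), (np.float64(0.0), [0.43, 0.94, -0.56, 2.44, 4.24, 0.73, 2.8])]
60 69.0 []
70 76.0 [(np.float64(0.0), [0.87, 1.5, -1.25, 2.15, -0.06, 0.27, 1.02]), (np.float64(0.0), [0.71, 1.23, -0.84, 2.16, -1.1, 0.57, 2.07])]
80 83.0 [(np.float64(0.0), [0.47, 1.15, -0.44, 2.01, -1.1, 1.09, 2.12])]
90 90.0 [(np.float64(0.2), [0.51, 1.27, -0.53, 1.86, -0.9, 1.19, 1.96])]
100 97.0 [(np.float64(0.37), [0.53, 1.4, -0.64, 1.7, -0.73, 1.31, 1.8])]
110 104.0 [(np.float64(0.47), [0.5, 1.51, -0.71, 1.54, -0.63, 1.47, 1.7])]
```

The hold is reachable: a continuous family of poses has the label squarely facing the lens, best near 52–63° tool tilt (φ ≈ −60…−30, q5 ≈ 1–1.5). Next I'll find how the motion solver trades position against orientation, so I can plan the tilt.

```bash
cat >> kin.py <<'E'
def row(q,p,R,w,clip=True,reg=.01):
    T=F(q); d=p-T[:3,3]; L=np.linalg.norm(d)
    if clip and L>.0417: p=T[:3,3]+d*.0417/L
    f=lambda x:np.r_[F(x)[:3,3]-p, w*Ro.from_matrix(R@F(x)[:3,:3].T).as_rotvec(), reg*(x-q)]
    o=least_squares(f,np.clip(q,lo+1e-4,hi-1e-4),bounds=(lo,hi),max_nfev=40); return o.x
def st(q):
    T=F(q); z=T[:3,2]; return np.round(T[:3,3],3),"tilt %.1f az %.0f"%(np.degrees(np.arccos(-z[2])),np.degrees(np.arctan2(z[1],z[0]))),"el_y %.1f az_y %.0f"%(np.degrees(np.arcsin(T[2,1])),np.degrees(np.arctan2(T[1,1],T[0,1]))),np.round(q,2)
E
python3 - <<'E'
from kin import *
q0=np.array(D[2][0])
for clip in (True,False):
  for w in (.1,.3,1,3):
    q=q0.copy();T=F(q);p0=T[:3,3];R=T[:3,:3]
    for k in range(8): q=row(q,p0+[0,0,.04*(k+1)],R,w,clip)
    print(clip,w,*st(q))
E
```

```text
True 0.1 [ 0.532 -0.119  0.852] tilt 28.8 az -13 el_y 28.5 az_y -21 [ 0.17  0.24 -0.    0.42  0.    1.98 -0.18]
True 0.3 [ 0.51  -0.114  0.716] tilt 9.6 az -13 el_y 9.5 az_y -20 [ 0.17  0.25  0.01  0.74  0.    1.98 -0.18]
True 1 [ 0.496 -0.111  0.654] tilt 0.5 az -27 el_y 0.5 az_y -20 [ 0.17  0.28  0.01  0.87  0.    1.98 -0.18]
True 3 [ 0.495 -0.111  0.648] tilt 0.4 az -174 el_y -0.3 az_y -20 [ 0.17  0.28  0.01  0.88  0.    1.98 -0.18]
False 0.1 [ 0.533 -0.119  0.876] tilt 32.1 az -13 el_y 31.8 az_y -21 [ 0.17  0.24 -0.    0.36  0.    1.98 -0.18]
False 0.3 [ 0.518 -0.116  0.806] tilt 22.0 az -13 el_y 21.9 az_y -21 [ 0.17  0.22  0.01  0.55  0.    1.98 -0.18]
False 1 [ 0.488 -0.11   0.684] tilt 4.4 az -14 el_y 4.4 az_y -20 [ 0.17  0.24  0.01  0.84 -0.    1.98 -0.18]
False 3 [ 0.479 -0.108  0.656] tilt 0.2 az -51 el_y 0.2 az_y -20 [ 0.17  0.25  0.01  0.91  0.    1.98 -0.18]
```

```bash
python3 - <<'E'
from kin import *
import pickle
qs=np.array(D[4][0]); W=.6
def call(q,rows):
    T=F(q);p0=T[:3,3];R=T[:3,:3]
    for d,s in rows: q=row(q,p0+np.array(d)/100,Ro.from_euler('z',s,degrees=True).as_matrix()@R,W)
    return q
q=call(qs,[((0,0,8*k/6),37*k/6) for k in range(1,7)]); print(*st(q))
al=np.radians(-12.6)
for th in (20,45,70,90,110):
    x=q.copy(); d=4.1*np.array([np.cos(np.radians(th))*np.cos(al),np.cos(np.radians(th))*np.sin(al),np.sin(np.radians(th))])
    out=[]
    for k in range(24):
        x=call(x,[(d,0)])
        if k in (2,5,11,17,23): out.append((k,)+st(x))
    print(th); [print("  ",*o) for o in out]
E
```

```text
[ 0.501 -0.109  0.661] tilt 2.2 az 26 el_y 2.1 az_y 17 [ 0.15  0.28  0.06  0.85 -0.04  1.98  0.48]
20
   2 [ 0.594 -0.129  0.653] tilt 5.4 az 2 el_y 5.2 az_y 17 [ 0.2   0.44 -0.05  0.63  0.    1.98  0.44]
   5 [ 0.676 -0.147  0.64 ] tilt 9.5 az -4 el_y 8.9 az_y 17 [ 0.19  0.58 -0.04  0.42  0.    1.98  0.45]
   11 [ 0.796 -0.172  0.609] tilt 18.4 az -8 el_y 16.7 az_y 18 [ 0.18  0.76 -0.04  0.18  0.    1.88  0.45]
   17 [ 0.892 -0.193  0.583] tilt 28.0 az -9 el_y 25.0 az_y 19 [ 0.18  0.83 -0.04  0.18  0.    1.64  0.45]
   23 [ 0.981 -0.212  0.565] tilt 37.9 az -10 el_y 33.4 az_y 22 [ 0.18  0.9  -0.04  0.18  0.01  1.4   0.45]
45
   2 [ 0.562 -0.122  0.677] tilt 6.7 az -0 el_y 6.4 az_y 17 [ 0.21  0.37 -0.06  0.68  0.    1.98  0.44]
   5 [ 0.616 -0.133  0.693] tilt 11.8 az -5 el_y 10.9 az_y 17 [ 0.2   0.45 -0.05  0.51  0.    1.98  0.44]
   11 [ 0.705 -0.151  0.725] tilt 22.1 az -8 el_y 19.9 az_y 18 [ 0.18  0.59 -0.04  0.19  0.    1.98  0.44]
   17 [ 0.761 -0.163  0.752] tilt 31.9 az -9 el_y 28.4 az_y 20 [ 0.18  0.6  -0.04  0.18  0.    1.81  0.44]
   23 [ 0.82  -0.175  0.784] tilt 42.1 az 
[... 968 characters left out ...]
_y 30.5 az_y 21 [ 0.35  0.07 -0.22  0.5  -0.    1.98  0.42]
   23 [ 0.429 -0.083  0.982] tilt 45.0 az -9 el_y 39.6 az_y 25 [ 0.32  0.07 -0.2   0.31  0.01  1.98  0.41]
110
   2 [ 0.447 -0.096  0.706] tilt 6.4 az 0 el_y 6.2 az_y 17 [ 0.27  0.15 -0.12  0.9  -0.    1.98  0.44]
   5 [ 0.401 -0.084  0.744] tilt 11.2 az -5 el_y 10.4 az_y 17 [ 0.39  0.04 -0.23  0.92 -0.02  1.98  0.44]
   11 [ 0.33  -0.064  0.811] tilt 21.4 az -8 el_y 19.4 az_y 18 [ 0.03 -0.12  0.1   0.91 -0.    1.98  0.42]
   17 [ 0.279 -0.049  0.877] tilt 32.1 az -9 el_y 28.8 az_y 20 [ 0.08 -0.23  0.03  0.83  0.    1.98  0.4 ]
   23 [ 0.241 -0.037  0.947] tilt 43.0 az -9 el_y 38.1 az_y 24 [ 0.1  -0.28  0.    0.69  0.    1.98  0.39]
```

```bash
python3 -m handwheel '{"jaw":[1,1,1,1,1,1],"travel":[[0,0,1],[0,0,3],[0,0,5],[0,0,7],[0,0,8],[0,0,8]],"spin":[6,13,20,27,34,38]}'
python3 -m handwheel '{"jaw":[1],"travel":[[0,0,4.1]],"spin":[0]}' >/dev/null
python3 -m handwheel '{"jaw":[1],"travel":[[0,0,4.1]],"spin":[0]}' >/dev/null
python3 -m handwheel '{"jaw":[1],"travel":[[0,0,4.1]],"spin":[0]}'
python3 -m handwheel '{"jaw":[1],"travel":[[0,0,4.1]],"spin":[0]}' >/dev/null
python3 -m handwheel '{"jaw":[1],"travel":[[0,0,4.1]],"spin":[0]}' >/dev/null
python3 -m handwheel '{"jaw":[1],"travel":[[0,0,4.1]],"spin":[0]}'
cat > s.py <<'E'
from kin import *
from bench import observe
s=observe();R=np.array(s["tool_rot"]);z=R[:,2];y=R[:,1]
print(round(s["t"],2),np.round(s["tcp_pos"],4),"tilt %.1f az %.1f | el_y %.1f az_y %.1f"%(np.degrees(np.arccos(-z[2])),np.degrees(np.arctan2(z[1],z[0])),np.degrees(np.arcsin(y[2])),np.degrees(np.arctan2(y[1],y[0]))),np.round(s["qpos"],2),round(s["grip_width"],4),"| model err mm",np.round(1e3*(F(s["qpos"])[:3,3]-s["tcp_pos"]),1))
E
python3 s.py
```

```text
t: 6.35
tcp_pos: [0.5072, -0.1138, 0.6709]
tool_rot: [[-0.314, 0.947, 0.062], [0.949, 0.314, 0.015], [-0.005, 0.064, -0.998]]
wrist_force: [0.2, -0.4, -2.3]
grip_width: 0.0076
t: 6.6
tcp_pos: [0.4863, -0.1071, 0.7111]
tool_rot: [[-0.303, 0.942, 0.143], [0.952, 0.306, -0.001], [-0.045, 0.136, -0.99]]
wrist_force: [-0.5, -0.2, -1.2]
grip_width: 0.008
t: 6.85
tcp_pos: [0.4723, -0.1019, 0.7507]
tool_rot: [[-0.296, 0.927, 0.228], [0.951, 0.308, -0.018], [-0.087, 0.212, -0.973]]
wrist_force: [0.5, 0.9, -0.9]
grip_width: 0.0074
6.85 [ 0.4723 -0.1019  0.7507] tilt 13.2 az -4.4 | el_y 12.2 az_y 18.4 [ 0.05  0.16  0.18  0.77 -0.07  1.98  0.5 ] 0.0074 | model err mm [-1.3  5.2  0.3]
```

```bash
python3 -m handwheel '{"jaw":[1],"travel":[[0,0,4.1]],"spin":[3]}' >/dev/null
python3 -m handwheel '{"jaw":[1],"travel":[[0,0,4.1]],"spin":[3]}' >/dev/null
python3 -m handwheel '{"jaw":[1],"travel":[[0,0,4.1]],"spin":[0]}' >/dev/null
python3 -m handwheel '{"jaw":[1],"travel":[[0,0,4.1]],"spin":[0]}' >/dev/null
python3 -m handwheel '{"jaw":[1],"travel":[[0,0,4.1]],"spin":[0]}' >/dev/null
python3 -m handwheel '{"jaw":[1],"travel":[[0,0,4.1]],"spin":[0]}' >/dev/null
python3 -m handwheel '{"jaw":[1],"travel":[[0,0,4.1]],"spin":[0]}' >/dev/null
python3 -m handwheel '{"jaw":[1],"travel":[[0,0,4.1]],"spin":[0]}' >/dev/null
python3 -m handwheel '{"jaw":[1],"travel":[[0,0,4.1]],"spin":[0]}' >/dev/null
python3 -m handwheel '{"jaw":[1],"travel":[[0,0,4.1]],"spin":[0]}' >/dev/null
python3 s.py
```

```text
7.68 [ 0.4506 -0.0868  0.8828] tilt 31.0 az -4.7 | el_y 27.0 az_y 27.3 [ 0.01  0.08  0.21  0.55 -0.09  1.98  0.56] 0.0078 | model err mm [-4.5  6.8 -0.2]
```

```bash
python3 -m handwheel '{"jaw":[1],"travel":[[0,0,4.1]],"spin":[0]}' >/dev/null
python3 -m handwheel '{"jaw":[1],"travel":[[0,0,4.1]],"spin":[0]}' >/dev/null
python3 -m handwheel '{"jaw":[1],"travel":[[0,0,4.1]],"spin":[0]}' >/dev/null
python3 -m handwheel '{"jaw":[1],"travel":[[0,0,4.1]],"spin":[0]}' >/dev/null
python3 -m handwheel '{"jaw":[1],"travel":[[0,0,4.1]],"spin":[0]}' >/dev/null
python3 -m handwheel '{"jaw":[1],"travel":[[0,0,4.1]],"spin":[0]}' >/dev/null
python3 -m handwheel '{"jaw":[1],"travel":[[0,0,4.1]],"spin":[0]}' >/dev/null
python3 -m handwheel '{"jaw":[1],"travel":[[0,0,4.1]],"spin":[0]}' >/dev/null
python3 -m handwheel '{"jaw":[1],"travel":[[0,0,4.1]],"spin":[0]}' >/dev/null
python3 -m handwheel '{"jaw":[1],"travel":[[0,0,4.1]],"spin":[0]}' >/dev/null
python3 s.py
```

```text
8.52 [ 0.4357 -0.0758  1.0108] tilt 48.8 az -6.1 | el_y 41.0 az_y 34.3 [-0.11  0.08  0.41  0.23 -0.18  1.98  0.54] 0.0078 | model err mm [-6.3  7.8 -1.9]
```

```bash
python3 -m handwheel '{"jaw":[1],"travel":[[0,0,4.1]],"spin":[0]}' >/dev/null
python3 -m handwheel '{"jaw":[1],"travel":[[0,0,4.1]],"spin":[0]}' >/dev/null
python3 -m handwheel '{"jaw":[1],"travel":[[0,0,4.1]],"spin":[0]}' >/dev/null
python3 s.py
```

```text
8.77 [ 0.4305 -0.074   1.0318] tilt 51.9 az -6.0 | el_y 43.4 az_y 36.2 [-0.24  0.09  0.8   0.19 -0.43  1.98  0.57] 0.0079 | model err mm [-4.   6.5 -2.8]
```

```bash
python3 -m handwheel '{"jaw":[1],"travel":[[1,0,4.0]],"spin":[0]}' >/dev/null
python3 -m handwheel '{"jaw":[1],"travel":[[1,0,4.0]],"spin":[0]}' 
python3 s.py
cat > sim.py <<'E'
from kin import *
from bench import observe
W=.6
def call(q,rows):
    T=F(q);p0=T[:3,3];R=T[:3,:3]
    for d,s in rows: q=row(q,p0+np.array(d)/100,Ro.from_euler('z',s,degrees=True).as_matrix()@R,W)
    return q
if __name__=="__main__":
    s=observe(); q0=np.array(s["qpos"]);R=np.array(s["tool_rot"])
    y=R[:,1];spin=11.5-np.degrees(np.arctan2(y[1],y[0]))
    Rf=Ro.from_euler('z',spin,degrees=True).as_matrix()@R; pf=spot-Rf@LAB
    d=pf-F(q0)[:3,3]; print("spin",spin,"travel",np.round(d*100,1),"goal",np.round(pf,3))
    for name,via in [("direct",[d*100]),("out first",[np.array([15,10,-45]),np.array([15,30,-70]),d*100])]:
        q=q0;print(name);prev=np.zeros(3);sp=0
        for i,v in enumerate(via):
            N=int(np.ceil(np.linalg.norm(v-prev)/4)); s1=spin*(i+1)/len(via)
            for k in range(0,N,5):
                ks=range(k+1,min(k+5,N)+1)
                q=call(q,[((v-prev)*1/N*(j-k),(s1-sp)/N*(j-k)) for j in ks])
                print("  ",*st(q))
            prev=v;sp=s1
E
python3 sim.py
```

```text
t: 8.93
tcp_pos: [0.4345, -0.0754, 1.0365]
tool_rot: [[-0.2, 0.576, 0.793], [0.901, 0.425, -0.082], [-0.384, 0.698, -0.604]]
wrist_force: [0.5, 0.0, -0.7]
grip_width: 0.0076
8.93 [ 0.4345 -0.0754  1.0365] tilt 52.8 az -5.9 | el_y 44.3 az_y 36.5 [-0.3   0.11  1.17  0.18 -0.73  1.98  0.6 ] 0.0076 | model err mm [-0.7  3.1 -3.6]
spin -24.952244475578055 travel [  8.1  35.5 -92.4] goal [0.515 0.283 0.109]
direct
   [ 0.45  -0.001  0.848] tilt 52.8 az -14 el_y 42.6 az_y 32 [-0.49 -0.25  0.02  1.26  0.53  1.35 -0.05]
   [0.466 0.07  0.664] tilt 52.8 az -19 el_y 42.6 az_y 27 [-0.42 -0.24 -0.23  1.76  0.74  1.1  -0.6 ]
   [0.483 0.141 0.479] tilt 52.8 az -24 el_y 42.6 az_y 22 [-0.48  0.01 -0.45  2.07  1.07  1.07 -1.35]
   [0.499 0.212 0.294] tilt 52.8 az -29 el_y 42.6 az_y 17 [-0.69  0.45 -0.45  2.17  1.32  1.18 -2.02]
   [0.515 0.283 0.109] tilt 52.8 az -34 el_y 42.6 az_y 12 [-0.83  0.88 -0.38  2.03  1.43  1.23 -2.37]
out first
   [ 0.492 -0.034  0.86 ] tilt 52.8 az -12 el_y 42.6 az_y 34 [-0.57 -0.21  0.22  1.19  0.44  1.31  0.09]
   [0.549 0.005 0.687] tilt 52.8 az -15 el_y 42.6 az_y 31 [-0.51 -0.18  0.12  1.66  0.62  0.93 -0.28]
   [0.584 0.028 0.583] tilt 52.8 az -17 el_y 42.6 az_y 29 [-0.49 -0.08  0.07  1.86  0.82  0.74 -0.61]
   [0.584 0.139 0.444] tilt 52.8 az -22 el_y 42.6 az_y 24 [-0.66  0.15 -0.07  2.02  1.2   0.85 -1.34]
   [0.584 0.228 0.333] tilt 52.8 az -25 el_y 42.6 az_y 20 [-0.82  0.41 -0.09  2.01  1.3   0.96 -1.73]
   [0.535 0.267 0.173] tilt 52.8 az -31 el_y 42.6 az_y 15 [-0.97  0.71 -0.08  2.06  1.36  1.01 -2.19]
   [0.515 0.283 0.109] tilt 52.8 az -34 el_y 42.6 az_y 12 [-1.02  0.84 -0.08  2.03  1.36  1.02 -2.33]
```

```bash
python3 -m handwheel '{"jaw":[1,1,1,1,1,1,1,1,1,1],"travel":[[0,0.5,-1.5],[0,1,-3],[0.5,2,-6],[1,3.5,-9],[1,4.5,-12],[1.5,6,-15.5],[2,7.5,-19],[2,8.5,-22.5],[2.5,10,-26],[2.5,11,-29]],"spin":[0,-1,-2,-3,-4,-5,-6,-7,-8,-8]}'; python3 sim.py; python3 s.py
```

```text
t: 9.77
tcp_pos: [0.4493, -0.0179, 0.8433]
tool_rot: [[-0.076, 0.628, 0.775], [0.92, 0.343, -0.188], [-0.384, 0.699, -0.604]]
wrist_force: [2.1, 0.5, -1.5]
grip_width: 0.008
spin -17.149623345707703 travel [  9.3  30.1 -72.9] goal [0.515 0.283 0.109]
direct
   [0.446 0.058 0.656] tilt 52.9 az -21 el_y 42.7 az_y 25 [-0.67 -0.26 -0.09  1.8   0.83  1.2  -0.72]
   [0.469 0.133 0.474] tilt 52.9 az -25 el_y 42.7 az_y 21 [-0.71 -0.   -0.24  2.09  1.06  1.09 -1.39]
   [0.492 0.208 0.292] tilt 52.9 az -29 el_y 42.7 az_y 16 [-0.85  0.42 -0.25  2.18  1.29  1.1  -2.01]
   [0.515 0.283 0.109] tilt 52.9 az -34 el_y 42.7 az_y 12 [-0.94  0.85 -0.2   2.03  1.39  1.1  -2.35]
out first
   [0.48  0.021 0.666] tilt 52.9 az -19 el_y 42.7 az_y 27 [-0.68 -0.26  0.07  1.78  0.79  1.08 -0.57]
   [0.538 0.059 0.493] tilt 52.9 az -21 el_y 42.7 az_y 25 [-0.64 -0.05  0.02  2.08  1.1   0.8  -1.12]
   [0.572 0.082 0.389] tilt 52.9 az -22 el_y 42.7 az_y 24 [-0.65  0.16  0.03  2.19  1.41  0.72 -1.57]
   [0.572 0.193 0.25 ] tilt 52.8 az -25 el_y 42.7 az_y 20 [-0.84  0.52 -0.03  2.18  1.52  0.87 -2.06]
   [0.572 0.282 0.139] tilt 52.8 az -28 el_y 42.7 az_y 18 [-0.95  0.79 -0.05  2.02  1.48  0.95 -2.23]
   [0.515 0.283 0.109] tilt 52.8 az -34 el_y 42.7 az_y 12 [-1.03  0.84 -0.07  2.03  1.36  1.01 -2.33]
9.77 [ 0.4493 -0.0179  0.8433] tilt 52.9 az -13.6 | el_y 44.3 az_y 28.6 [-0.73 -0.3   0.1   1.32  0.68  1.44 -0.2 ] 0.008 | model err mm [-26.9   0.3  -4.8]
```

```bash
python3 -m handwheel '{"jaw":[1,1,1,1,1,1,1,1,1,1],"travel":[[0.5,1,-3],[1,2,-6],[1.5,3.5,-9],[2,5,-12],[2,6,-15],[2.5,7.5,-18],[2.5,8.5,-21],[3,10,-24],[3,11,-27],[3,12,-29]],"spin":[-1,-2,-2,-3,-4,-5,-6,-6,-7,-7]}'; python3 s.py
python3 -m handwheel '{"jaw":[1,1,1,1,1,1],"travel":[[0.5,1,-3],[1,2.5,-6],[1,4,-9],[1.5,5.5,-12],[2,7,-15],[2,8,-18]],"spin":[-1,-2,-3,-4,-5,-5]}'; python3 s.py
```

```text
t: 10.6
tcp_pos: [0.4801, 0.0996, 0.5518]
tool_rot: [[0.04, 0.67, 0.741], [0.923, 0.259, -0.285], [-0.383, 0.696, -0.608]]
wrist_force: [-0.6, 0.6, -1.7]
grip_width: 0.0076
10.6 [0.4801 0.0996 0.5518] tilt 52.6 az -21.0 | el_y 44.1 az_y 21.2 [-0.67 -0.14 -0.19  2.    0.95  1.11 -1.1 ] 0.0076 | model err mm [-22.6  -4.1  -4.8]
t: 11.1
tcp_pos: [0.5014, 0.1819, 0.3735]
tool_rot: [[0.121, 0.688, 0.716], [0.917, 0.198, -0.346], [-0.38, 0.699, -0.606]]
wrist_force: [1.1, -0.3, -0.8]
grip_width: 0.0076
11.1 [0.5014 0.1819 0.3735] tilt 52.7 az -25.8 | el_y 44.3 az_y 16.1 [-0.77  0.24 -0.29  2.16  1.19  1.11 -1.77] 0.0076 | model err mm [-18.2  -6.6  -1.7]
```

Tilt holds at 52.7° with the label normal about 44° up. Before the last leg I'll check how the plate sits in the fingers.

```bash
python3 - <<'E'
from h import *
s=observe();R=np.array(s["tool_rot"]);p=s["tcp_pos"]
LAB=np.array([-.0455,.004,-.001]); L=p+R@LAB; print("pred label",np.round(L,4))
rays=[]
for c in ("wrist","top","scene"):
    m=eyes.camera_model(c); im=eyes.snapshot(c); cv2.imwrite(f"pics/{c}3.png",im)
    r=eyes.look_for(c,"plate_label"); print(c,[(np.round(d["at"],1).tolist(),round(d["p"],2)) for d in r],"pred",np.round(proj(c,L,m),1))
im=cv2.imread("pics/top3.png"); a=proj("top",L)[0]; r,c=int(a[0]),int(a[1])
A=cv2.resize(im[max(0,r-60):r+60,max(0,c-60):c+60],(390,390),interpolation=cv2.INTER_CUBIC)
im=cv2.imread("pics/scene3.png"); a=proj("scene",L)[0]; r,c=int(a[0]),int(a[1])
B=cv2.resize(im[max(0,r-60):r+60,max(0,c-60):c+60],(390,390),interpolation=cv2.INTER_CUBIC)
cv2.imwrite("pics/both3.png",np.hstack([A,B]))
E
```

```text
pred label [0.4979 0.1413 0.3942]
wrist [([145.3, 84.8], 0.97), ([213.9, 250.7], 0.85)] pred [[291.2 257.5]]
top [([239.5, 151.8], 0.86), ([246.2, 226.8], 0.64)] pred [[238.5 164.5]]
scene [([68.1, 188.0], 0.73), ([260.6, 252.7], 0.7), ([208.3, 229.4], 0.69)] pred [[ 64.1 186.6]]
```

View pics/both3.png

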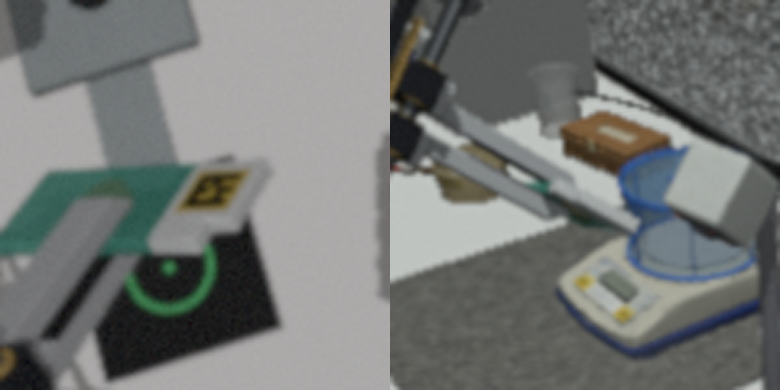

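The crop shows the plate held by its clear part. The fingers are well off the frosted end, the yellow label faces up, and the label is near crop (215,187). That is about 6 px from the prediction, so I'll measure the label and plate outline.

```bash
python3 - <<'E'
from h import *
s=observe();R=np.array(s["tool_rot"]);p=np.array(s["tcp_pos"])
im=cv2.imread("pics/top3.png"); hs=cv2.cvtColor(im,cv2.COLOR_BGR2HSV)
mk=cv2.inRange(hs,(14,70,40),(34,255,255)); mk[:200]=0;mk[270:]=0;mk[:,:150]=0;mk[:,195:]=0
mk=cv2.morphologyEx(mk,cv2.MORPH_CLOSE,np.ones((5,5)))
nb,lab,stt,cen=cv2.connectedComponentsWithStats(mk); print(stt[1:].tolist(),np.round(cen[1:],1).tolist())
i=1+np.argmax(stt[1:,4]); rc=cen[i][::-1]
o,d=ray("top",rc); 
# x,z offsets in tool frame with y=.004
A=np.c_[R[:,0],R[:,2],-d]; b=o-p-R[:,1]*.004; sol=np.linalg.solve(A,b); print("label tool x,z",np.round(sol[:2]*1000,1), "pos",np.round(o+d*sol[2],4))
def P(x,y,z,L): return p+R@(np.array(L)+[-(x-.0425),y-.004,-(z+.005)])
big=cv2.resize(im[195:275,110:210],(800,640),interpolation=cv2.INTER_CUBIC)[:600]
for L,col in (((-.0455,.004,-.001),(0,0,255)),((sol[0],.004,sol[1]),(255,0,255))):
    pts=np.array([P(x,.004,z,L) for x,z in [(-.06,-.025),(.06,-.025),(.06,.013),(.048,.013),(.048,.025),(-.06,.025)]])
    pp=proj("top",pts); pp=((pp[:,::-1]-[110,195]+.5)*8).astype(int); cv2.polylines(big,[pp],True,col,1)
cv2.imwrite("pics/top3z.png",big)
E
```

```text
[[159, 231, 21, 12, 170]] [[169.0, 236.5]]
label tool x,z [-47.9   2.6] pos [0.4997 0.1346 0.3967]
```

View pics/top3z.png

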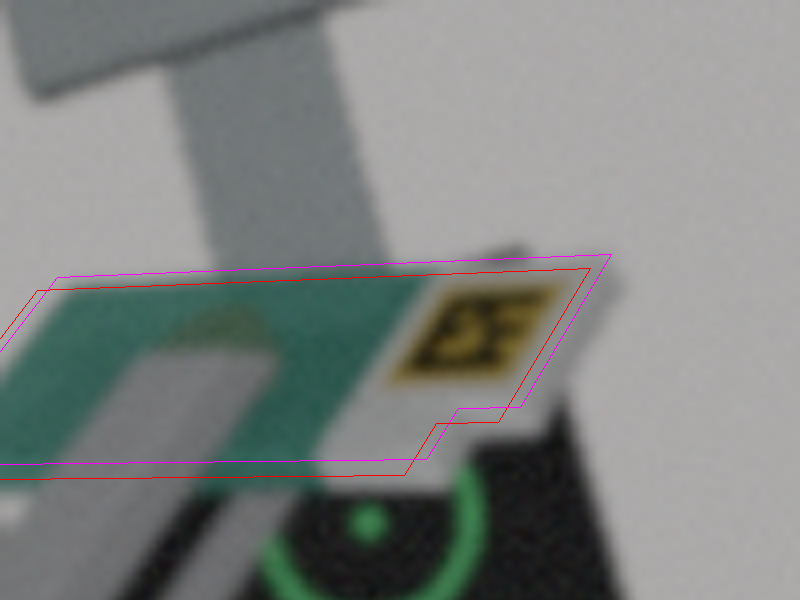

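The label sits about 2 mm further along and 3.6 mm deeper than assumed, with a small in-plane rotation in the grip that does not affect the normal. Now the final travel.

```bash
cat > fin.py <<'E'
from kin import *
from bench import observe
LAB=np.array([-.0477,.004,.0022]); spot=np.array([.508,.2425,.13])
s=observe();R=np.array(s["tool_rot"]);p=np.array(s["tcp_pos"])
sp=11.5-np.degrees(np.arctan2(R[1,1],R[0,1])); Rf=Ro.from_euler('z',sp,degrees=True).as_matrix()@R
print("spin %.1f travel cm"%sp,np.round(100*(spot-Rf@LAB-p),2),"label now",np.round(p+R@LAB,4),"normal err deg %.1f"%np.degrees(np.arccos(R[:,1]@n)),"t",s["t"],np.round(s["qpos"],2))
E
python3 fin.py
```

```text
spin -4.6 travel cm [  1.21  10.73 -26.68] label now [0.4995 0.1349 0.3968] normal err deg 3.3 t 11.4 [-0.76  0.23 -0.29  2.16  1.18  1.12 -1.76]
```

```bash
python3 -m handwheel '{"jaw":[1,1,1,1,1,1,1,1,1,1],"travel":[[0.1,1.1,-2.7],[0.3,2.4,-6],[0.4,3.8,-9.5],[0.6,5.2,-13],[0.7,6.6,-16.5],[0.9,8,-20],[1,9.2,-23],[1.2,10.2,-25.5],[1.2,10.7,-26.7],[1.2,10.7,-26.7]],"spin":[0,-1,-1.5,-2,-2.5,-3,-3.5,-4,-4.6,-4.6]}'; python3 fin.py
```

```text
t: 12.23
tcp_pos: [0.5133, 0.2879, 0.1071]
tool_rot: [[0.194, 0.702, 0.685], [0.904, 0.144, -0.403], [-0.381, 0.698, -0.606]]
wrist_force: [0.1, 0.4, -1.9]
grip_width: 0.0077
spin -0.1 travel cm [-0.03 -0.2   0.33] label now [0.5083 0.2445 0.1267] normal err deg 0.8 t 12.2333 [-0.93  0.86 -0.25  2.06  1.4   1.14 -2.38]
```

```bash
python3 -m handwheel '{"jaw":[1,1,1,1],"travel":[[0,-0.1,0.2],[0,-0.2,0.3],[0,-0.2,0.3],[0,-0.2,0.3]],"spin":[0,0,0,0]}'; python3 fin.py; python3 - <<'E'
from h import *
from kin import spot
s=observe();R=np.array(s["tool_rot"]);p=np.array(s["tcp_pos"])
ims=[]
for c in ("top","scene"):
    im=eyes.snapshot(c); cv2.imwrite(f"pics/{c}4.png",im); hs=cv2.cvtColor(im,cv2.COLOR_BGR2HSV)
    r,q=proj(c,[.508,.2425,.13])[0]; r0,q0=int(r)-35,int(q)-35
    mk=cv2.inRange(hs,(14,70,40),(34,255,255)); a=np.zeros_like(mk); a[r0:r0+70,q0:q0+70]=mk[r0:r0+70,q0:q0+70]
    a=cv2.morphologyEx(a,cv2.MORPH_CLOSE,np.ones((5,5))); nb,lab,stt,cen=cv2.connectedComponentsWithStats(a)
    print(c,"spot px",np.round([r,q],1),"yellow",[(x[4],np.round(y[::-1],1).tolist()) for x,y in zip(stt[1:].tolist(),cen[1:])])
    print("  net",[(np.round(d["at"],1).tolist(),round(d["p"],2)) for d in eyes.look_for(c,"plate_label")])
    L=(-.0477,.004,.0022)
    P=lambda x,y,z:p+R@(np.array(L)+[-(x-.0425),y-.004,-(z+.005)])
    big=cv2.resize(im[max(r0-5,0):r0+75,q0-10:q0+70],(400,400),interpolation=cv2.INTER_CUBIC)
    pts=proj(c,np.array([P(x,.004,z) for x,z in [(-.06,-.025),(.06,-.025),(.06,.013),(.048,.013),(.048,.025),(-.06,.025)]]))
    pp=((pts[:,::-1]-[q0-10,max(r0-5,0)]+.5)*5).astype(int); cv2.polylines(big,[pp],True,(255,0,255),1); ims.append(big)
cv2.imwrite("pics/fin4.png",np.hstack(ims))
E
```

```text
t: 12.57
tcp_pos: [0.5132, 0.2836, 0.113]
tool_rot: [[0.196, 0.701, 0.686], [0.904, 0.143, -0.404], [-0.381, 0.699, -0.605]]
wrist_force: [-0.5, -0.6, -1.1]
grip_width: 0.0074
spin -0.1 travel cm [-0.02  0.23 -0.27] label now [0.5082 0.2402 0.1327] normal err deg 0.6 t 12.5667 [-0.93  0.84 -0.25  2.07  1.4   1.14 -2.38]
top spot px [255.6 142. ] yellow [(71, [253.9, 143.6])]
  net [([253.6, 131.5], 0.93), ([235.8, 226.9], 0.66)]
scene spot px [143.4 186.7] yellow [(2, [115.5, 151.0])]
  net [([204.5, 230.0], 0.9), ([144.9, 186.1], 0.59)]
```

View pics/fin4.png

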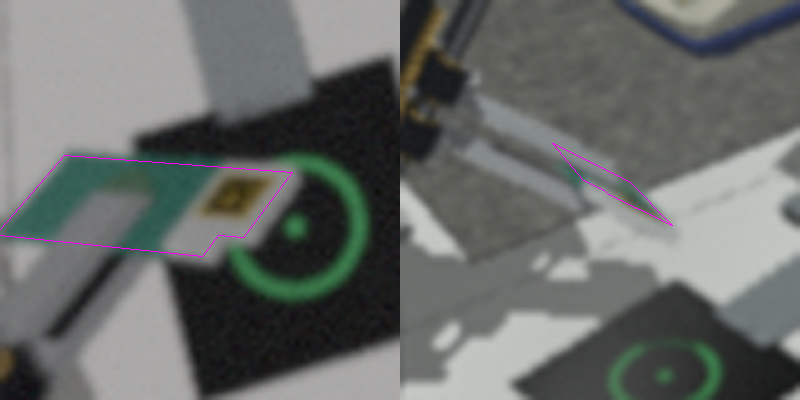

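```bash
python3 -m handwheel '{"jaw":[1,1,1,1,1,1,1,1],"travel":[[0,0.1,-0.1],[0,0.2,-0.2],[0,0.2,-0.2],[0,0.2,-0.2],[0,0.2,-0.2],[0,0.2,-0.2],[0,0.2,-0.2],[0,0.2,-0.2]],"spin":[0,0,0,0,0,0,0,0]}'; python3 fin.py; python3 - <<'E'
from h import *
im=eyes.snapshot("top"); cv2.imwrite("pics/top5.png",im); s=observe(); print(np.abs(s["joint_vel"]).max(), s["t"])
for l in ["plain_center","beaker","cup","vial","rack","plate_center"]: print(l,[(np.round(d["at"]).tolist(),round(d["p"],2)) for d in eyes.look_for("top",l)])
sc=eyes.snapshot("scene")
A=cv2.resize(im[90:330,70:390],(400,300)); B=cv2.resize(sc[60:380,100:440],(400,376))
c=np.zeros((376,800,3),np.uint8); c[:300,:400]=A; c[:,400:]=B; cv2.imwrite("pics/fin5.png",c)
E
python3 fin.py
```

```text
t: 13.43
tcp_pos: [0.5126, 0.2858, 0.109]
tool_rot: [[0.194, 0.702, 0.685], [0.903, 0.145, -0.405], [-0.383, 0.697, -0.606]]
wrist_force: [-0.1, 0.8, -1.2]
grip_width: 0.0081
spin -0.2 travel cm [0.05 0.   0.13] label now [0.5076 0.2424 0.1287] normal err deg 0.8 t 13.4333 [-0.93  0.85 -0.25  2.06  1.4   1.14 -2.38]
0.0020181173373467797 13.4833
plain_center [([260.0, 308.0], 0.85)]
beaker [([150.0, 267.0], 0.59)]
cup [([163.0, 297.0], 0.62)]
vial [([147.0, 330.0], 0.77)]
rack [([242.0, 312.0], 0.83)]
plate_center [([244.0, 227.0], 0.8), ([252.0, 130.0], 0.65)]
spin -0.2 travel cm [0.05 0.   0.12] label now [0.5077 0.2425 0.1288] normal err deg 0.8 t 13.8333 [-0.93  0.85 -0.25  2.06  1.4   1.14 -2.38]
```

View pics/fin5.png

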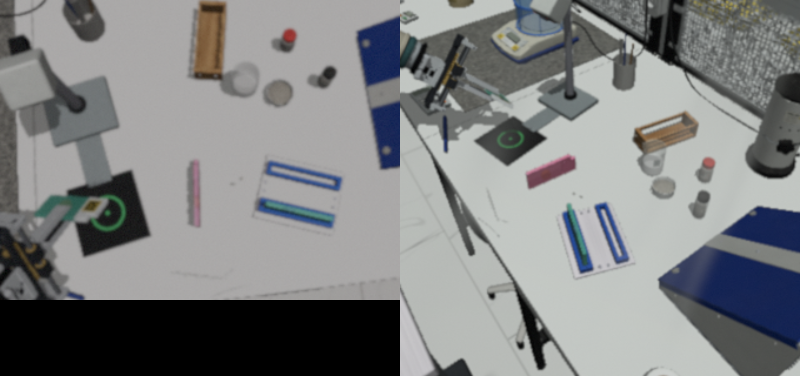

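The final pictures show the notched plate over the pad, its slot empty, and the plain plate, pink plate, beaker, cup and vial where they were. The label is within about 1.5 mm of the spot, its normal 0.8° off, and the arm is still. Handing in.

```bash
python3 -c "
from bench import job; print(job.job_done())"
```

```text
the job is handed in; nothing more can be done
None
```

I took the notched plate by its clear part, lifted it out, and handed the job in at about 14 s with the plate held motionless in front of the reader.

**How the tilt was made:** the move rows only allow shifts and turns about the vertical. I pushed repeatedly against the upper edge of the arm's reach, and the tool kept a few degrees of tilt each time until it reached 53°. Then I came down to the reader.

**Last checks:**
- **Label position:** estimated at (0.508, 0.2425, 0.129) m, against the target (0.508, 0.2425, 0.130) m.
- **Label direction:** about 0.8° off the line to the lens.
- **Grip:** opening about 8 mm, with joint speeds near zero. The fingers are on the clear part and the frosted end is free.
- **Other objects:** the plain plate is in its slot. The beaker, cup, vial and pink plate are within 1–3 px of where they were.

**What disagreed or is less certain:**
- The plate turned about 2° in its own plane in the grip, and the label sat about 4 mm from where I first assumed. I corrected for that shift.
- The label network's position in the top picture was about 12 px off the yellow label, so I used the label's colour instead.
- The label's colour was measured only in the top picture, because the scene camera saw the plate nearly edge-on. That measurement was about 3 mm off just before the last small correction, and I did not repeat it afterwards.
- The plate is rolled about the lens axis rather than held with its long edge level. Only the label's facing direction was set.

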